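# Run a fingertip along a curved tray of vials to seat its stoppers

## Robot

A 7-joint arm with a two-finger parallel gripper is mounted at the origin on the work surface. World frame = base frame: x ahead of the robot, y to its left, z up, the work surface at z = 0. Lengths are in m, angles in rad, forces in N, time in s.
With the tool pointing down it reaches from about 0.425 to 0.925 m from the base axis. Payload 6.8 kg.
Tool frame: the origin (TCP) lies at the centre of the arm's flange, where the gripper is bolted on; the fingertips stand 173 mm ahead of it and the grasp point (between the pads) lies 155 mm ahead of it (r.hold_point_z is the distance from the TCP to the grasp point, in m); z points along the fingers, x is the direction in which the jaws open and shut, and the axes are right-handed (so a half turn about z gives the same grasp; the last joint's range is limited). The gripper opens to 85 mm and grips with 20 to 120 N. Pads are 22 mm wide; open, the fingers measure 114 mm over their backs; the gripper's body (76 mm by 85 mm) begins 54 mm behind the grasp point. The pads swing forward as they close: fully open they stand 13 mm farther back than shut.
Start: joints at [1.08, 0.477, 0.022, 1.555, -0.011, 1.109, -0.083], TCP at [0.252, -0.626, 0.405] pointing down, gripper open.
Joint ranges: [-2.96, 2.96], [-0.34, 2.1], [-1.41, 1.46], [0.24, 2.44], [-1.37, 4.51], [0.17, 1.92], [-2.96, 2.96]. Speed limits (rad/s): [2.39, 2.39, 3.14, 3.14, 3.14, 3.14, 3.14].

## Interface

Orientations are given as a rotation vector (axis times angle).
In Python, from bench import r gives the robot as it stands.
- The arm moves only by the tool apply_moves, never from a script. Its arguments are lists of equal length, an entry for each row: "dp": the shift along the tool's x, y, z scaled (see below), a list of three; "twist": the turn, a rotation vector about the tool's x, y, z scaled (see below), a list of three; "jaw": the closure in counts, from 0 (fully open) to 255 (shut). In form: {"dp": [[x, y, z], ...], "twist": [[rx, ry, rz], ...], "jaw": [jaw, ...]}. A call has 1 to 20 rows; each row shifts and turns the pose as measured when the row begins, along the tool's axes as they then stand; what a row does not reach is not made up. The controller multiplies each number of a shift by 12 cm and each number of a turn by 120 degrees. A row lasts 1/10 s, in which the tool goes at most 50 mm and 8.59 degrees, less where a joint would pass 70% of its speed; a pose out of reach is approached as far as the arm can. A call with a number of a shift or a turn outside -1 to 1 is refused whole. A call with a gripper value outside its range is refused whole. The fingers move at their own pace and stop on an object; "grip_force" is the grip in N (left out, the last holds). Time passes only in rows, so rows that do not move let the fingers close. It gives the time, the measured TCP pose, the force and the opening at its end, in the units of the state.
- r.get_obs(): the state, without advancing time (a new reading comes with each control period).
- r.grab_frame(name): name is "scene" or "side" or "wrist"; returns a dict with "color" (480x640x3 uint8, red, green, blue), "z_map" (480x640 float32, m along the optical axis (not along the pixel's ray), 0 where there is no reading), "intrinsics" (3x3 intrinsics, pixels), "dist_coeffs" ([k1, k2, p1, p2, k3] as OpenCV has them; the pictures are not rectified), "R" (3x3) and "t" (3): a world point X has camera coordinates R X + t; the wrist camera has in their place "hand_eye" (4x4, takes a point from camera to tool coordinates, whose origin is the TCP and whose axes are the tool frame's). Camera axes: x right, y down, z forward; pixel columns grow to the right and rows downward; lengths in m; the calibration is good to about 2 mm. A picture is of the moment at which its call begins: read the wrist's pose just before it.
- r.hand_in(): hands the job in, once; it reports no verdict.
The state is a dict: "clock": time; "joints": joint angles; "qvel": joint speeds; "tau": joint torques, N m; "tcp_pos": TCP position; "orientation": TCP orientation; "contact_force": force on the tool from outside, world axes, zero at the start; "moment": the same for the moment, N m; "grip_width": finger opening in m.
Only numpy, scipy, OpenCV 4.12 (cv2) and the standard library are available. Lean on these libraries where they do the work, as an engineer would, in place of code of your own. Each camera call takes 0.05 s, during which the arm holds its last target.

## Task

Trace the curved row of six proud rubber stoppers with the fingertips in a single pass, starting at the tray's carrying-loop end and following the curve to its plain end, lightly pressing each stopper fully home as you pass. Once the first is home, keep the fingertips over the row and within about 3 cm of it until the last is home, then draw clear. Press gently, do not lift or shove the tray, and leave everything else on the bench alone.

Things in the scene. Friction and masses are not known exactly. Their poses are not given: they have to be found in the camera images.
- tray: Loose aluminium tray, 0.85 kg: six stoppered vials in a row on an arc of radius 130 mm, 36 mm apart along the arc. 34 mm wide across the row, top plate 42 mm high. Origin: bench level under the row's middle (between stoppers 3 and 4). z up; +x to the bulging side, away from the arc's centre; y along the row at its middle, stopper 1 (loop end) at -y, stopper 6 (plain end) at +y.
- loop (a point): Middle of the outer bar of the tray's flat carrying loop (8 mm dark steel rod, 45 mm long, 26 mm wide, 30 mm above the bench) that sticks out of the tray's end next to stopper 1; the other end is a plain plate.
- arc_centre (a point): Empty point in space: centre of the row's arc, on the hollow side of the tray, 130 mm from every stopper, 56 mm above the bench.
- stopper1_top (a point): Top centre of stopper 1, the one next to the tray's carrying loop. Round dark rubber stopper, head 20 mm across and 10 mm thick with a sloping shoulder and a flat 15 mm top; its top is 62 to 64 mm above the bench when proud and 56 mm when home.
- stopper1 (a joint): How far stopper 1 is pushed in, in m: 0 fully proud, 0.008 fully home (hard stop); starts at 0 to 0.002. It goes straight down with about 4 N of friction and stays where it is left.
- stopper2_top (a point): Top centre of stopper 2. Round dark rubber stopper, head 20 mm across and 10 mm thick with a sloping shoulder and a flat 15 mm top; its top is 62 to 64 mm above the bench when proud and 56 mm when home.
- stopper2 (a joint): How far stopper 2 is pushed in, in m: 0 fully proud, 0.008 fully home (hard stop); starts at 0 to 0.002. It goes straight down with about 4 N of friction and stays where it is left.
- stopper3_top (a point): Top centre of stopper 3. Round dark rubber stopper, head 20 mm across and 10 mm thick with a sloping shoulder and a flat 15 mm top; its top is 62 to 64 mm above the bench when proud and 56 mm when home.
- stopper3 (a joint): How far stopper 3 is pushed in, in m: 0 fully proud, 0.008 fully home (hard stop); starts at 0 to 0.002. It goes straight down with about 4 N of friction and stays where it is left.
- stopper4_top (a point): Top centre of stopper 4. Round dark rubber stopper, head 20 mm across and 10 mm thick with a sloping shoulder and a flat 15 mm top; its top is 62 to 64 mm above the bench when proud and 56 mm when home.
- stopper4 (a joint): How far stopper 4 is pushed in, in m: 0 fully proud, 0.008 fully home (hard stop); starts at 0 to 0.002. It goes straight down with about 4 N of friction and stays where it is left.
- stopper5_top (a point): Top centre of stopper 5. Round dark rubber stopper, head 20 mm across and 10 mm thick with a sloping shoulder and a flat 15 mm top; its top is 62 to 64 mm above the bench when proud and 56 mm when home.
- stopper5 (a joint): How far stopper 5 is pushed in, in m: 0 fully proud, 0.008 fully home (hard stop); starts at 0 to 0.002. It goes straight down with about 4 N of friction and stays where it is left.
- stopper6_top (a point): Top centre of stopper 6, the last, at the plain end. Round dark rubber stopper, head 20 mm across and 10 mm thick with a sloping shoulder and a flat 15 mm top; its top is 62 to 64 mm above the bench when proud and 56 mm when home.
- stopper6 (a joint): How far stopper 6 is pushed in, in m: 0 fully proud, 0.008 fully home (hard stop); starts at 0 to 0.002. It goes straight down with about 4 N of friction and stays where it is left.
- tube_a: Upright loose capped plastic tube, 34 mm across, 112 mm tall. A bystander, to be left alone. Origin: centre of its underside.
- tube_b: A second one, the same: 34 mm across, 112 mm tall. A bystander, to be left alone. Origin: centre of its underside.
- vial: Small loose white-capped jar, 26 mm across, 50 mm tall, standing on the hollow side of the curved tray. A bystander, to be left alone. Origin: centre of its underside.
- dish: Loose closed Petri dish, 90 mm across, 15 mm tall (dark seeds on it, up to 18 mm), beside the bulging side of the tray. A bystander, to be left alone. Origin: centre of its underside.
- beaker: Loose yellow beaker, 72 mm across, 95 mm tall. A bystander, to be left alone. Origin: centre of its underside.
- flask: Loose amber bottle, 56 mm across, 110 mm tall. A bystander, to be left alone. Origin: centre of its underside.
- marker: Loose black marker pen lying down, 130 mm long, 13 mm thick. A bystander, to be left alone. Origin: centre of its underside.

How it is judged:
On the way, in this order (a step that is already met when the one before it is completed fails the run):
1. stopper 1 is pressed home while the later ones are still proud (value of joint stopper1 above 0.0065 m and value of joint each of stopper2, stopper3, stopper4, stopper5, stopper6 below 0.005 m), for 0.05 s.
2. stopper 2 is pressed home while the later ones are still proud (value of joint stopper2 above 0.0065 m and value of joint each of stopper3, stopper4, stopper5, stopper6 below 0.005 m), for 0.05 s.
3. stopper 3 is pressed home while the later ones are still proud (value of joint stopper3 above 0.0065 m and value of joint each of stopper4, stopper5, stopper6 below 0.005 m), for 0.05 s.
4. stopper 4 is pressed home while the later ones are still proud (value of joint stopper4 above 0.0065 m and value of joint each of stopper5, stopper6 below 0.005 m), for 0.05 s.
5. stopper 5 is pressed home while the later ones are still proud (value of joint stopper5 above 0.0065 m and value of joint stopper6 below 0.005 m), for 0.05 s.
6. stopper 6 is pressed home (value of joint stopper6 above 0.0065 m), for 0.05 s.
At the end, for the whole second after the job is handed in: All six stoppers are pushed in at least 6.5 of their 8 mm, the tray stands flat and at rest within 20 mm of where it was (value of joint each of stopper1, stopper2, stopper3, stopper4, stopper5, stopper6 above 0.0065 m and distance of tray from where it was at the start of the episode below 0.02 m and angle between tray's own z axis and vertical below 0.03 rad and linear speed of tray below 0.01 m/s); the robot touches nothing.
It fails at once if after the first stopper is home and before the last is, the fingertips stray from the row (more than about 45 mm above the stoppers, or the grasp point more than 50 mm to the side of the row) (value of joint stopper1 above 0.0065 m and value of joint stopper6 below 0.0065 m and (z of the grasp point in the frame of tray above 0.13 m or horizontal distance between the grasp point and arc_centre above 0.18 m or horizontal distance between the grasp point and arc_centre below 0.08 m)).
It fails at once if the tray or its stoppers are pressed with more than 40 N (contact force between the fingers and tray above 40 N).
It fails at once if the tray is shoved more than 20 mm, lifted more than 8 mm or tipped (distance of tray from where it was at the start of the episode above 0.02 m or height (world z) of tray above 0.008 m or angle between tray's own z axis and vertical above 0.15 rad).
It fails at once if a bystander is moved more than 15 mm or tipped (distance of any of tube_a, tube_b, vial, dish, beaker, flask, marker from where it was at the start of the episode above 0.015 m or angle between any of tube_a, tube_b, vial, beaker, flask's own z axis and vertical above 0.35 rad).
It also fails if it takes over 58 s, if anything falls off the work surface, if the arm or the gripper's body presses on something with over 40 N, if the wrist force passes 120 N, or if a joint passes its speed limit or range.

## Working session

There is one attempt and no reset: what is moved stays moved. The work goes in short steps, Python scripts to look and compute and a tool call to move; the robot and the scene stay as the last step left them, time stands still between calls to the robot, and variables do not carry over. Pictures are saved under pics/ and viewed, and the job is handed in when it is done.

Besides the shell and the picture viewer there is one more tool, called after ">>>" as name(argument=value, ...) on one line, values as JSON. apply_moves: Moves the arm, as the interface text tells. Shifts and turns lie within -1 to 1; 1 stands for 12 cm of shift or 120 degrees of turn. Its arguments: {"type":"object","properties":{"dp":{"type":"array"},"twist":{"type":"array"},"jaw":{"type":"array"},"grip_force":{"type":"number"}},"required":["dp","twist","jaw"]}

```bash
mkdir -p pics; ls
python3 - <<'E'
from bench import r
import cv2,numpy as np
o=r.get_obs();print(o, r.hold_point_z)
for n in ["scene","side","wrist"]:
    f=r.grab_frame(n);cv2.imwrite(f"pics/{n}0.png",f["color"][:,:,::-1])
    np.savez(f"pics/{n}0.npz",**f)
    print(n,f["intrinsics"],f["dist_coeffs"],f.get("R"),f.get("t"),f.get("hand_eye"))
E
```

```text
pics
{'clock': 0.0, 'joints': array([ 1.07993134,  0.47780881,  0.02233167,  1.55646834, -0.01150494,
        1.10923268, -0.08312092]), 'qvel': array([-1.98501765e-03, -2.90717122e-04,  1.09153143e-03, -2.64388775e-04,
       -7.52407932e-04,  1.66683206e-05, -1.70392450e-05]), 'tau': array([-7.13139470e-04, -5.96448326e+01,  1.60770692e+00, -2.81199718e+01,
        1.24880439e-02,  9.28998808e-03, -4.88301964e-06]), 'tcp_pos': array([ 0.25201522, -0.62589694,  0.40371227]), 'orientation': array([-2.60269934e+00,  1.75781963e+00,  2.43253104e-03]), 'contact_force': array([ 0.61965258, -0.48276361, -0.16063926]), 'moment': array([-0.00946326, -0.02107147,  0.01639387]), 'grip_width': 0.08526648567432826} 0.1547
scene [[449.42090228   0.         318.56464922]
 [  0.         449.42090228 240.35845084]
 [  0.           0.           1.        ]] [-0.06107632  0.          0.          0.          0.        ] [[-0.67480231  0.73791177  0.01131652]
 [ 0.53218127  0.49717604 -0.685273  ]
 [-0.51129731 -0.45640136 -0.72819836]] [ 0.43109513 -0.26918053  1.40438027] None
side [[510.01122383   0.         324.3563572 ]
 [  0.         510.01122383 241.65823174]
 [  0.           0.           1.        ]] [-0.14224094  0.          0.          0.          0.        ] [[-0.74671514 -0.6648484  -0.01982696]
 [-0.42275581  0.49740345 -0.75754031]
 [ 0.51351147 -0.55728486 -0.65248721]] [0.46785756 0.30644529 0.87366747] None
wrist [[398.08253379   0.         318.50795551]
 [  0.         398.08253379 240.6160119 ]
 [  0.           0.           1.        ]] [-0.07701852  0.          0.          0.          0.        ] None None [[ 9.99999902e-01 -5.10698134e-05  4.39545245e-04 -6.23975140e-05]
 [-6.50791028e-05  9.65542776e-01  2.60244394e-01 -6.50459167e-02]
 [-4.37690369e-04 -2.60244397e-01  9.65542678e-01  3.04679995e-02]
 [ 0.00000000e+00  0.00000000e+00  0.00000000e+00  1.00000000e+00]]
```

View pics/scene0.png

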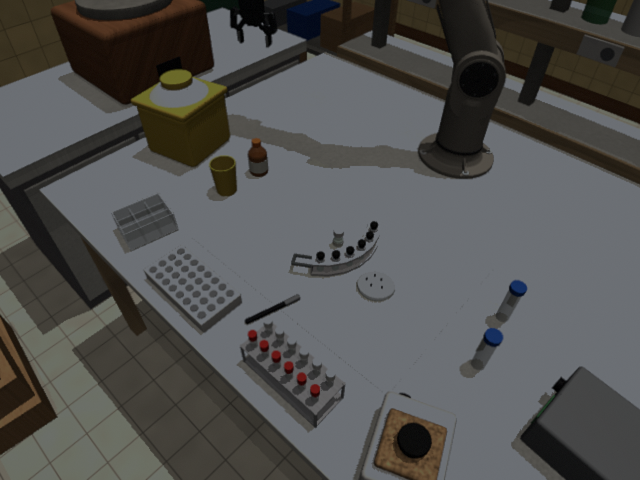

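View pics/side0.png

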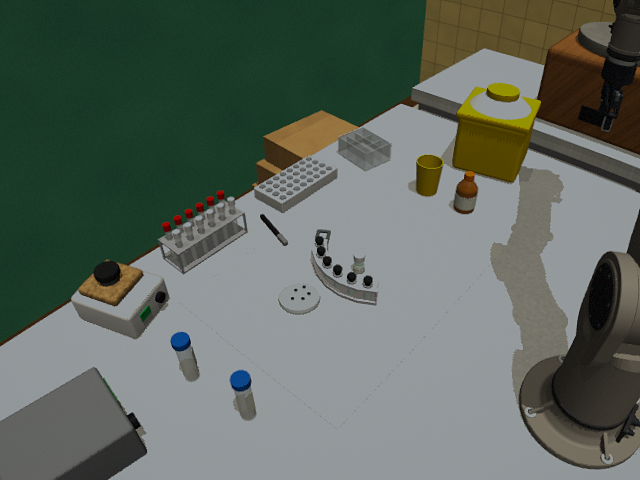

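View pics/wrist0.png

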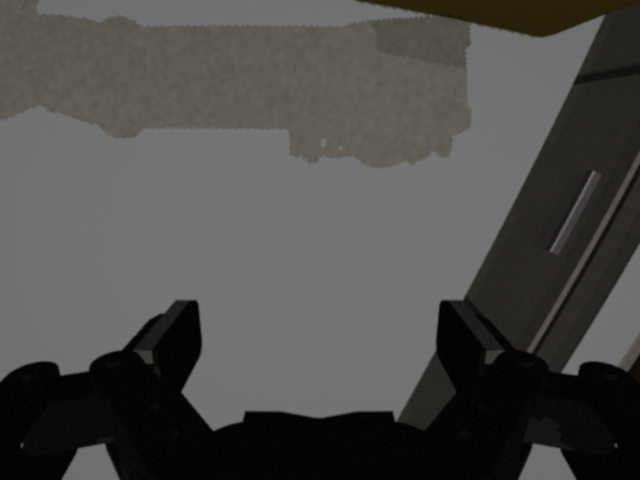

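Both views show the loop at about scene (302,262) and side (322,236). The six dark stoppers run from scene (320,257), next to the loop, to (374,226). In the side view they run from (319,240) to (368,281). Next I'll localise them using depth.

```bash
cat > h.py <<'E'
import numpy as np,cv2
from scipy.spatial.transform import Rotation as Rot
from scipy.optimize import least_squares
def cloud(f,tcp=None,rv=None):
    K=f["intrinsics"];z=f["z_map"];v,u=np.mgrid[:480,:640]
    p=cv2.undistortPoints(np.stack([u,v],-1).reshape(-1,1,2).astype(float),K,f["dist_coeffs"]).reshape(480,640,2)
    P=np.dstack([p*z[...,None],z])
    if "R" in f and f["R"] is not None and tcp is None: X=(P-f["t"])@f["R"]
    else:
        H=f["hand_eye"];X=P@H[:3,:3].T+H[:3,3];X=X@Rot.from_rotvec(rv).as_matrix().T+tcp
    X[z<=0]=np.nan
    return X
def stoppers(f,X,lo=0.048,hi=0.075,near=None,rad=0.2):
    g=f["color"].max(2)
    m=(X[...,2]>lo)&(X[...,2]<hi)&(g<70)
    if near is not None: m&=np.hypot(X[...,0]-near[0],X[...,1]-near[1])<rad
    n,l,s,c=cv2.connectedComponentsWithStats(m.astype(np.uint8))
    out=[]
    for i in range(1,n):
        if s[i,4]<15: continue
        Q=X[l==i]; out.append((c[i].round(1),s[i,4],np.nanmean(Q,0).round(4),np.nanmax(Q[:,2]).round(4)))
    return out
E
python3 - <<'E'
from h import *
for n in["scene","side"]:
    f=dict(np.load(f"pics/{n}0.npz",allow_pickle=True));f={k:v for k,v in f.items()}
    X=cloud(f)
    uv=(350,250) if n=="scene" else (337,270)
    near=X[uv[1],uv[0]];print(n,near)
    for o in stoppers(f,X,near=near,lo=.045,rad=.15):print(*o)
E
```

```text
scene [0.58398162 0.04735263 0.06253951]
[373.5 225.1] 57 [0.4781 0.0347 0.0583] 0.0649
[369.3 235.2] 63 [0.5114 0.0479 0.0571] 0.0648
[361.4 243.3] 59 [0.5469 0.0518 0.0594] 0.0655
[349.6 250.4] 65 [0.582  0.0448 0.0578] 0.0672
[320.  255.6] 63 [0.6412 0.0058 0.0582] 0.0636
[335.5 254.5] 67 [0.6144 0.0295 0.0581] 0.0642
side [0.53658492 0.0590447  0.0650293 ]
[319.8 245.6] 126 [0.6206 0.0202 0.06  ] 0.0673
[326.6 260.7] 68 [0.576  0.0476 0.0598] 0.0668
[337.1 269.4] 72 [0.5407 0.0541 0.0606] 0.0675
[351.1 276.6] 74 [0.5049 0.0505 0.0594] 0.0666
[367.5 280.3] 69 [0.4716 0.0376 0.0604] 0.0674
```

Run:
```python
from h import *
for n in["scene","side"]:
    f=dict(np.load(f"pics/{n}0.npz",allow_pickle=True));X=cloud(f)
    for nm,uv in (dict(box=(180,80),beaker=(223,163),flask=(257,146),jar=(338,233),dish=(376,280)) if n=="scene" else dict(box=(502,90),beaker=(430,160),flask=(469,178),jar=(359,257),dish=(300,291))).items():print(n,nm,X[uv[1],uv[0]].round(3))
    # points high in corridor
    a=np.array([.252,-.626]);b=np.array([.56,.03]);d=(b-a)/np.linalg.norm(b-a);q=X[...,:2]-a;s=q@d;w=q@np.array([-d[1],d[0]])
    m=(abs(w)<.12)&(s>-.1)&(s<.85)&(X[...,2]>.13)
    print("high",m.sum(), [ (X[m][:,k].min().round(3),X[m][:,k].max().round(3)) for k in range(3)] if m.any() else '')
P=np.array([[.6425,.0035],[.6154,.0275],[.582,.0445],[.5469,.0515],[.5114,.0479],[.4781,.0347]])
# fit with known geometry
def model(p):
    th=p[2]; ang=(np.arange(6)-2.5)*36/130
    L=np.c_[.130*np.cos(ang)-.130,.130*np.sin(ang)]
    c,s=np.cos(th),np.sin(th);return L@np.array([[c,s],[-s,c]])+p[:2]
S=least_squares(lambda p:(model(p)-P).ravel(),[.565,.05,1.5]);print(S.x,S.fun.reshape(6,2).round(4));print(model(S.x))
```

```text
scene box [ 0.542 -0.616  0.235]
scene beaker [ 0.58  -0.416  0.07 ]
scene flask [ 0.485 -0.377  0.097]
scene jar [ 0.551 -0.017  0.049]
scene dish [0.578 0.125 0.013]
high 1261 [(np.float64(0.214), np.float64(0.295)), (np.float64(-0.692), np.float64(-0.55)), (np.float64(0.241), np.float64(0.388))]
side box [ 0.535 -0.633  0.236]
side beaker [ 0.614 -0.419  0.08 ]
side flask [ 0.473 -0.374  0.105]
side jar [ 0.534 -0.013  0.054]
side dish [0.588 0.121 0.016]
high 3308 [(np.float64(0.214), np.float64(0.306)), (np.float64(-0.686), np.float64(-0.527)), (np.float64(0.244), np.float64(0.57))]
[0.5653438  0.04876215 1.3830583 ] [[-0.0012  0.0004]
 [-0.0006  0.0006]
 [ 0.0007 -0.0003]
 [ 0.0006 -0.0006]
 [ 0.0003 -0.0002]
 [ 0.0001  0.0001]]
[[0.64128081 0.00387146]
 [0.61481917 0.02811029]
 [0.58273886 0.04419111]
 [0.54748432 0.05088859]
 [0.51174186 0.04769242]
 [0.47823497 0.03484613]]
```

>>> apply_moves(dp=[[-0.11,-0.12,0],[-0.22,-0.24,0],[-0.22,-0.24,0]], twist=[[0,0,0],[0,0,0],[0,0,0]], jaw=[255,255,255], grip_force=20)

```text
clock: 0.45
tcp_pos: [0.2907, -0.54, 0.4021]
orientation: [2.593, -1.77, -0.005]
contact_force: [0.8, 0.9, -0.0]
grip_width: 0.0439
```

>>> apply_moves(dp=[[-0.22,-0.24,0],[-0.22,-0.24,0],[-0.22,-0.24,0],[-0.22,-0.24,0],[-0.22,-0.24,0],[-0.22,-0.24,0],[-0.22,-0.24,0],[-0.22,-0.24,0],[-0.22,-0.24,0],[-0.22,-0.24,0],[-0.22,-0.24,0],[-0.22,-0.24,0],[-0.22,-0.24,0],[-0.11,-0.12,0],[0,0,0]], twist=[[0,0,0],[0,0,0],[0,0,0],[0,0,0],[0,0,0],[0,0,0],[0,0,0],[0,0,0],[0,0,0],[0,0,0],[0,0,0],[0,0,0],[0,0,0],[0,0,0],[0,0,0]], jaw=[255,255,255,255,255,255,255,255,255,255,255,255,255,255,255])

```text
clock: 1.95
tcp_pos: [0.5296, -0.0399, 0.3996]
orientation: [2.6, -1.763, -0.01]
contact_force: [-0.4, 0.3, 1.1]
grip_width: -0.0002
```

>>> apply_moves(dp=[[0,0,0],[0,0,0],[0,0,0],[0,0,0],[0,0,0]], twist=[[0,0,0.065],[0,0,0.065],[0,0,0.065],[0,0,0.065],[0,0,0]], jaw=[255,255,255,255,255])

```text
clock: 2.45
tcp_pos: [0.5275, -0.0445, 0.3982]
orientation: [1.998, -2.416, -0.011]
contact_force: [-0.4, -0.4, 0.1]
grip_width: -0.0002
```

```bash
cat > look.py <<'E'
import sys
from h import *
from bench import r
o=r.get_obs();f=r.grab_frame("wrist");cv2.imwrite(f"pics/{sys.argv[1]}.png",f["color"][:,:,::-1])
np.savez(f"pics/{sys.argv[1]}.npz",**f)
X=cloud(f,o["tcp_pos"],o["orientation"])
print(o["clock"],o["tcp_pos"],o["orientation"],o["contact_force"],o["grip_width"]);R=Rot.from_rotvec(o["orientation"]).as_matrix();print(R.round(4))
for s in stoppers(f,X,near=(.565,.03),rad=.15):print(*s)
E
python3 look.py w1
```

```text
2.45 [ 0.52747314 -0.04448286  0.39824073] [ 1.99776135 -2.41607772 -0.01136607] [-0.42083345 -0.36346433  0.06850549] -0.00022880536304762856
[[-1.879e-01 -9.821e-01 -9.700e-03]
 [-9.822e-01  1.879e-01  1.400e-03]
 [ 4.000e-04  9.700e-03 -1.000e+00]]
[226.6  85.4] 576 [0.6351 0.0026 0.0618] 0.0648
[204. 128.] 547 [0.6089 0.0262 0.0625] 0.0656
[195.1 173.9] 519 [0.5772 0.0417 0.0625] 0.066
[198.9 218.8] 489 [0.5426 0.0479 0.0629] 0.0659
[214.6 259. ] 447 [0.5075 0.0448 0.061 ] 0.0642
[239.4 293.6] 425 [0.4746 0.0319 0.0621] 0.0653
```

View pics/w1.png

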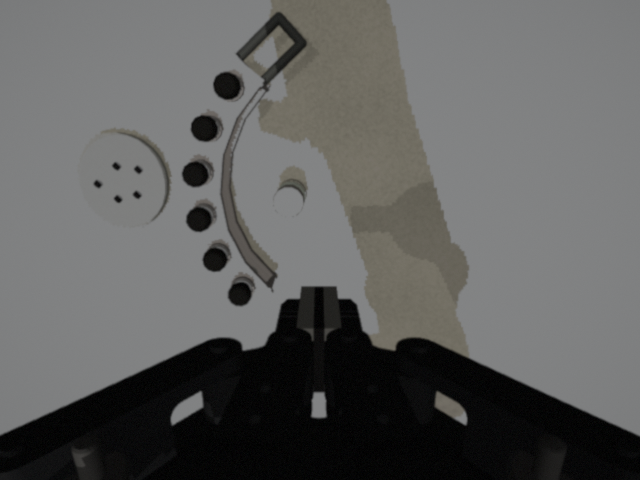

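The wrist view shows the loop at (272,48), stoppers 1 to 6 from (227,85) to (240,294), the jar at (288,200) and the dish at (125,178). The shut fingertips are at (319,305). I'll move over stopper 1 with the tips still high and correct the small tilt.

>>> apply_moves(dp=[[-0.11,-0.16,0.1],[-0.11,-0.16,0.1],[-0.11,-0.16,0.1],[-0.11,-0.16,0.1],[-0.11,-0.16,0.1],[0,0,0],[0,0,0]], twist=[[0.005,0,0],[0,0,0],[0,0,0],[0,0,0],[0,0,0],[0,0,0],[0,0,0]], jaw=[255,255,255,255,255,255,255])

```text
clock: 3.2
tcp_pos: [0.6358, -0.002, 0.3355]
orientation: [2.028, -2.396, 0.004]
contact_force: [-0.5, -0.4, 1.9]
grip_width: -0.0
```

```bash
cat >> h.py <<'E'
ANG=(np.arange(6)-2.5)*36/130
def model(p):
    L=np.c_[.130*np.cos(ANG)-.130,.130*np.sin(ANG)]
    c,s=np.cos(p[2]),np.sin(p[2]);return L@np.array([[c,s],[-s,c]])+p[:2]
def tops(f,X):
    # top discs only
    g=f["color"].max(2);res=[]
    m=(X[...,2]>.05)&(X[...,2]<.075)&(g<70)&(np.hypot(X[...,0]-.565,X[...,1]-.03)<.12)
    n,l,s,c=cv2.connectedComponentsWithStats(m.astype(np.uint8))
    for i in range(1,n):
        if s[i,4]<100: continue
        Q=X[l==i];zt=np.percentile(Q[:,2],85);T=Q[Q[:,2]>zt-.0025]
        (cc,rr)=cv2.minEnclosingCircle(T[:,:2].astype(np.float32)); res.append([*T[:,:2].mean(0),zt,*cc,rr])
    return np.array(res)
def fit(P):
    d0=[.562,.045,1.383]
    def res(p):
        M=model(p);return np.concatenate([(M[np.argmin(((M-q)**2).sum(1))]-q) for q in P])
    S=least_squares(res,d0);return S.x,S.fun.reshape(-1,2)
E
cat >> look.py <<'E'
T=tops(f,X);print(T.round(4))
x,e=fit(T[:,:2]);print("fit",x.round(4),"\n",e.round(4));print(model(x).round(4))
tip=X.reshape(-1,3);q=(tip-o["tcp_pos"])@R
m=(f["z_map"].ravel()>0)&(np.abs(q[:,0])<.03)&(np.abs(q[:,1])<.03)&(q[:,2]>.14)&(q[:,2]<.18)
print("tip pts",m.sum(),q[m].min(0).round(4) if m.any() else '',q[m].max(0).round(4) if m.any() else '')
E
python3 - <<'E'
from h import *
f=dict(np.load("pics/w1.npz",allow_pickle=True));f["R"]=None
X=cloud(f,np.array([.52747314,-.04448286,.39824073]),np.array([1.99776135,-2.41607772,-.01136607]))
T=tops(f,X);print(T.round(4));x,e=fit(T[:,:2]);print(x,e.round(4));print(model(x))
E
python3 look.py w2
```

```text
[[0.6358 0.0034 0.0635 0.6357 0.0032 0.0094]
 [0.6092 0.0273 0.0642 0.6095 0.0274 0.009 ]
 [0.5768 0.0429 0.0642 0.577  0.0425 0.0094]
 [0.5421 0.0491 0.0646 0.542  0.049  0.0095]
 [0.5064 0.0458 0.0629 0.5063 0.046  0.0092]
 [0.4735 0.0329 0.064  0.4732 0.0329 0.0092]]
[0.55980239 0.04741551 1.39165979] [[ 0.0003 -0.0002]
 [ 0.0003 -0.0001]
 [ 0.0004  0.0001]
 [-0.0002  0.0003]
 [-0.0002  0.0001]
 [-0.0007 -0.0002]]
[[0.63612272 0.00317964]
 [0.60945357 0.02718996]
 [0.57723613 0.04299425]
 [0.54192528 0.04938825]
 [0.50621164 0.04588476]
 [0.47281648 0.03275074]]
3.2 [ 0.6358023  -0.00200097  0.33546501] [ 2.02771885 -2.39645232  0.00391514] [-0.52773975 -0.3811799   1.87111303] -2.6554258523527344e-05
[[-1.655e-01 -9.862e-01 -2.000e-04]
 [-9.862e-01  1.655e-01 -3.400e-03]
 [ 3.400e-03 -4.000e-04 -1.000e+00]]
[307.7 239.1] 725 [0.6374 0.0033 0.0617] 0.0645
[279.  283.5] 693 [0.6112 0.0268 0.0624] 0.0656
[263.1 328.5] 478 [0.581  0.0438 0.062 ] 0.0654
[[0.6365 0.0036 0.0632 0.6364 0.0035 0.0096]
 [0.61   0.0275 0.0642 0.6096 0.0277 0.0093]
 [0.5793 0.0447 0.064  0.5779 0.0435 0.0089]]
fit [0.5615 0.0496 1.3636] 
 [[-0.     -0.0004]
 [ 0.0005  0.0004]
 [-0.0005 -0.    ]]
[[0.6365 0.0032]
 [0.6105 0.0279]
 [0.5788 0.0446]
 [0.5437 0.052 ]
 [0.5079 0.0495]
 [0.4741 0.0373]]
tip pts 2529 [-0.0134 -0.0112  0.14  ] [ 0.0141 -0.0054  0.1704]
```

View pics/w2.png

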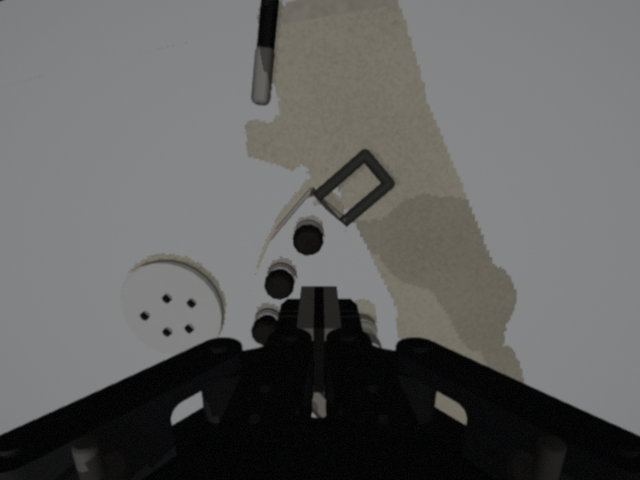

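The wrist view now has stopper 1 at (308,239), stopper 2 at (279,283), the loop at (358,187), and the tips at (319,305). The fits agree to within about 1 mm. Next I'll line up on stopper 1 and come down to just above it.

>>> apply_moves(dp=[[-0.025,0.003,0.19],[-0.025,0.003,0.19],[0,0,0.19],[0,0,0.15],[0,0,0],[0,0,0]], twist=[[0,-0.002,0],[0,0,0],[0,0,0],[0,0,0],[0,0,0],[0,0,0]], jaw=[255,255,255,255,255,255])

```text
clock: 3.85
tcp_pos: [0.6339, -0.001, 0.2521]
orientation: [-2.029, 2.393, -0.008]
contact_force: [-0.2, -0.5, 0.1]
grip_width: -0.0
```

```bash
cat > st.py <<'E'
from h import *
from bench import r
S=np.array([[.6362,.0033],[.6096,.0274],[.5773,.0430],[.542,.0492],[.5063,.0459],[.4733,.0329]])
o=r.get_obs();R=Rot.from_rotvec(o["orientation"]).as_matrix();tip=o["tcp_pos"]+R@[0,0,.173]
print(o["clock"],"tip",tip.round(4),"F",o["contact_force"].round(2),"z",R[:,2].round(4))
for i,s in enumerate(S):
    d=np.r_[s-tip[:2],0]; print(i+1,"to stopper dp xy",((R.T@d)/.12).round(4)[:2],np.linalg.norm(d).round(4))
E
python3 st.py
```

```text
3.85 tip [ 0.635  -0.0012  0.0791] F [-0.18 -0.5   0.07] z [ 0.0062 -0.0012 -1.    ]
1 to stopper dp xy [-0.0386 -0.0036] 0.0047
2 to stopper dp xy [-0.2004  0.248 ] 0.0383
3 to stopper dp xy [-0.2846  0.5348] 0.0727
4 to stopper dp xy [-0.2874  0.8334] 0.1058
5 to stopper dp xy [-0.2116  1.1224] 0.1371
6 to stopper dp xy [-0.0597  1.376 ] 0.1653
```

>>> apply_moves(dp=[[-0.04,-0.004,0.03],[0,0,0]], twist=[[0,0,0],[0,0,0]], jaw=[255,255])

```text
clock: 4.05
tcp_pos: [0.6357, 0.0034, 0.2508]
orientation: [-2.027, 2.392, -0.011]
contact_force: [-0.3, 0.2, 0.0]
grip_width: -0.0001
```

```bash
python3 st.py
```

```text
4.05 tip [0.6373 0.0032 0.0778] F [-0.27  0.16  0.01] z [ 0.0094 -0.0012 -1.    ]
1 to stopper dp xy [0.0007 0.0091] 0.0011
2 to stopper dp xy [-0.1611  0.2607] 0.0368
3 to stopper dp xy [-0.2452  0.5475] 0.072
4 to stopper dp xy [-0.2479  0.8462] 0.1058
5 to stopper dp xy [-0.1719  1.1351] 0.1378
6 to stopper dp xy [-0.02    1.3886] 0.1667
```

>>> apply_moves(dp=[[0,-0.004,0.07],[0,0,0.02],[0,0,0.02]], twist=[[-0.0045,0,0],[0,0,0],[0,0,0]], jaw=[255,255,255])

```text
clock: 4.35
tcp_pos: [0.6371, 0.0035, 0.2388]
orientation: [-2.03, 2.394, -0.002]
contact_force: [-0.1, -0.5, -0.5]
grip_width: 0.0001
```

```bash
python3 st.py
```

```text
4.35 tip [0.6376 0.0036 0.0658] F [-0.12 -0.52 -0.51] z [ 3.e-03  6.e-04 -1.e+00]
1 to stopper dp xy [0.0044 0.0112] 0.0014
2 to stopper dp xy [-0.1574  0.2628] 0.0368
3 to stopper dp xy [-0.2417  0.5496] 0.072
4 to stopper dp xy [-0.2445  0.8482] 0.1059
5 to stopper dp xy [-0.1687  1.1372] 0.138
6 to stopper dp xy [-0.0169  1.3908] 0.1669
```

>>> apply_moves(dp=[[0.003,0.01,0.025],[0,0,0.025]], twist=[[0,0,0],[0,0,0]], jaw=[255,255])

```text
clock: 4.55
tcp_pos: [0.6361, 0.0035, 0.2328]
orientation: [-2.03, 2.394, -0.003]
contact_force: [-1.5, -0.4, 4.0]
grip_width: -0.0001
```

```bash
python3 st.py
```

```text
4.55 tip [0.6368 0.0036 0.0598] F [-1.48 -0.37  3.96] z [ 3.8e-03  7.0e-04 -1.0e+00]
1 to stopper dp xy [0.0031 0.0042] 0.0006
2 to stopper dp xy [-0.1588  0.2557] 0.0361
3 to stopper dp xy [-0.2431  0.5425] 0.0713
4 to stopper dp xy [-0.246   0.8411] 0.1052
5 to stopper dp xy [-0.1703  1.1301] 0.1371
6 to stopper dp xy [-0.0185  1.3837] 0.1661
```

>>> apply_moves(dp=[[0,0,0.02],[0,0,0.015]], twist=[[0,0,0],[0,0,0]], jaw=[255,255])

```text
clock: 4.75
tcp_pos: [0.6362, 0.0035, 0.2293]
orientation: [-2.03, 2.394, -0.003]
contact_force: [-7.9, -0.1, 21.6]
grip_width: -0.0001
```

```bash
python3 st.py|head -1
```

```text
4.75 tip [0.6369 0.0036 0.0563] F [-7.88 -0.12 21.63] z [ 3.8e-03  5.0e-04 -1.0e+00]
```

Stopper 1 is home: the force rose sharply to 21.6 N at tip height 56.3 mm. Lift slightly, then move on to stopper 2.

>>> apply_moves(dp=[[0,0,-0.07],[0,0,-0.05],[-0.08,0.13,0],[-0.08,0.125,0],[0,0,0]], twist=[[-0.002,0,0],[0,0,0],[0,0,0],[0,0,0],[0,0,0]], jaw=[255,255,255,255,255])

```text
clock: 5.25
tcp_pos: [0.6082, 0.0279, 0.2443]
orientation: [-2.03, 2.397, 0.001]
contact_force: [0.3, -0.1, -1.5]
grip_width: 0.0
```

```bash
python3 st.py; python3 look.py w3 | sed -n '6,14p'
```

```text
5.25 tip [0.6082 0.0281 0.0713] F [ 0.33 -0.13 -1.49] z [-1.0e-04  1.1e-03 -1.0e+00]
1 to stopper dp xy [ 0.1655 -0.2644] 0.0374
2 to stopper dp xy [ 0.0038 -0.0127] 0.0016
3 to stopper dp xy [-0.0801  0.2741] 0.0343
4 to stopper dp xy [-0.0827  0.5728] 0.0694
5 to stopper dp xy [-0.0066  0.8617] 0.1034
6 to stopper dp xy [0.1455 1.1152] 0.135
[317.7 279.8] 747 [0.6155 0.0269 0.0612] 0.075
[[0.6362 0.0039 0.0567 0.6362 0.0039 0.0097]
 [0.6149 0.027  0.0634 0.6107 0.0276 0.0097]]
fit [0.5658 0.0533 1.3001] 
 [[ 0.0015 -0.0016]
 [-0.0015  0.0016]]
[[0.6377 0.0023]
 [0.6134 0.0286]
 [0.5827 0.0473]
```

View pics/w3.png

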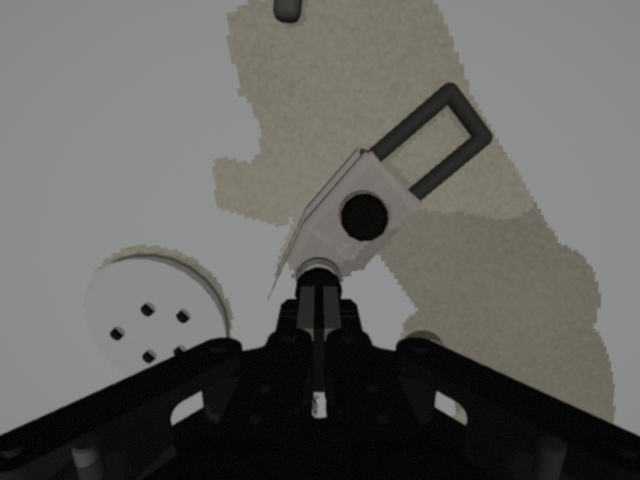

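The picture shows stopper 1 at (364,217) flush, with its top measured at 56.7 mm. It hasn't shifted sideways: (0.6362, 0.0039), so the tray stayed put. Stopper 2 lies under the tips at (318,280). Now press stopper 2.

>>> apply_moves(dp=[[0.004,-0.012,0.04],[0,0,0.025],[0,0,0.025],[0,0,0.02]], twist=[[0,0,0],[0,0,0],[0,0,0],[0,0,0]], jaw=[255,255,255,255])

```text
clock: 5.7
tcp_pos: [0.6114, 0.0253, 0.2307]
orientation: [-2.027, 2.398, -0.001]
contact_force: [-1.7, 1.3, 3.8]
grip_width: -0.0003
```

```bash
python3 st.py|head -3
```

```text
5.7 tip [0.6116 0.0254 0.0577] F [-1.67  1.27  3.81] z [ 1.1e-03  3.0e-04 -1.0e+00]
1 to stopper dp xy [ 0.1472 -0.2327] 0.033
2 to stopper dp xy [-0.014   0.0193] 0.0029
```

>>> apply_moves(dp=[[0,0,0.015],[0,0,0.012]], twist=[[0,0,0],[0,0,0]], jaw=[255,255])

```text
clock: 5.9
tcp_pos: [0.6117, 0.0254, 0.2292]
orientation: [-2.027, 2.399, -0.0]
contact_force: [-9.8, 0.6, 26.0]
grip_width: 0.0
```

```bash
python3 st.py|head -5
```

```text
5.9 tip [0.6118 0.0254 0.0562] F [-9.82  0.57 26.01] z [ 5.e-04  1.e-04 -1.e+00]
1 to stopper dp xy [ 0.1479 -0.2314] 0.033
2 to stopper dp xy [-0.0131  0.0207] 0.0029
3 to stopper dp xy [-0.0963  0.3078] 0.0387
4 to stopper dp xy [-0.0982  0.6064] 0.0737
```

Stopper 2 is home at 56.2 mm. On to stopper 3.

>>> apply_moves(dp=[[0,0,-0.07],[0,0,-0.05],[-0.05,0.15,0],[-0.046,0.15,0],[0,0,0]], twist=[[0,0,0],[0,0,0],[0,0,0],[0,0,0],[0,0,0]], jaw=[255,255,255,255,255])

```text
clock: 6.4
tcp_pos: [0.5788, 0.0412, 0.2443]
orientation: [-2.023, 2.401, -0.005]
contact_force: [0.3, -0.3, 0.0]
grip_width: 0.0
```

```bash
python3 st.py; python3 look.py w4 | sed -n '5,11p'
```

```text
6.4 tip [0.5795 0.041  0.0713] F [ 0.27 -0.31  0.03] z [ 0.0041 -0.001  -1.    ]
1 to stopper dp xy [ 0.2293 -0.5187] 0.0681
2 to stopper dp xy [ 0.069  -0.2662] 0.033
3 to stopper dp xy [-0.0134  0.0211] 0.003
4 to stopper dp xy [-0.0144  0.3198] 0.0384
5 to stopper dp xy [0.0632 0.6083] 0.0734
6 to stopper dp xy [0.2166 0.8609] 0.1065
[385.2 142.8] 1912 [0.6361 0.0045 0.0555] 0.0585
[336.7 216.7] 1755 [0.6102 0.0278 0.0553] 0.0582
[307.4 285. ] 372 [0.5849 0.0443 0.0599] 0.075
[454.  322.8] 84 [ 0.5507 -0.0177  0.0489] 0.0508
[317.5 393.2] 38 [0.5356 0.0486 0.0642] 0.0656
[[0.6359 0.004  0.0568 0.6358 0.004  0.0094]
 [0.6097 0.0278 0.0567 0.6096 0.0276 0.0096]
```

>>> apply_moves(dp=[[-0.013,0.02,0.03],[0,0,0.025],[0,0,0.025],[0,0,0.02],[0,0,0.015]], twist=[[-0.002,0,0],[0,0,0],[0,0,0],[0,0,0],[0,0,0]], jaw=[255,255,255,255,255])

```text
clock: 6.95
tcp_pos: [0.5798, 0.0412, 0.23]
orientation: [-2.02, 2.405, -0.003]
contact_force: [-2.5, 1.0, 4.1]
grip_width: 0.0001
```

```bash
python3 st.py|head -5
```

```text
6.95 tip [0.5802 0.041  0.057 ] F [-2.52  1.01  4.15] z [ 2.1e-03 -8.0e-04 -1.0e+00]
1 to stopper dp xy [ 0.2291 -0.514 ] 0.0675
2 to stopper dp xy [ 0.0696 -0.261 ] 0.0324
3 to stopper dp xy [-0.0119  0.0266] 0.0035
4 to stopper dp xy [-0.012   0.3253] 0.0391
```

>>> apply_moves(dp=[[0,0,0.014],[0,0,0.01]], twist=[[0,0,0],[0,0,0]], jaw=[255,255])

```text
clock: 7.15
tcp_pos: [0.5801, 0.0413, 0.2293]
orientation: [-2.02, 2.406, -0.003]
contact_force: [-7.8, -0.3, 19.9]
grip_width: 0.0001
```

```bash
python3 st.py|head -5
```

```text
7.15 tip [0.5804 0.0411 0.0563] F [-7.79 -0.31 19.86] z [ 0.0015 -0.0014 -1.    ]
1 to stopper dp xy [ 0.2294 -0.5129] 0.0674
2 to stopper dp xy [ 0.07   -0.2598] 0.0323
3 to stopper dp xy [-0.0115  0.0278] 0.0036
4 to stopper dp xy [-0.0114  0.3265] 0.0392
```

Stopper 3 is home. On to stopper 4.

>>> apply_moves(dp=[[0,0,-0.07],[0,0,-0.05],[-0.01,0.165,0],[-0.01,0.17,0],[0,0.01,0]], twist=[[0,0,0],[0,0,0],[0,0,0],[0,0,0],[0,0,0]], jaw=[255,255,255,255,255])

```text
clock: 7.65
tcp_pos: [0.5403, 0.0501, 0.2446]
orientation: [-2.016, 2.405, -0.007]
contact_force: [0.1, -0.3, 0.2]
grip_width: 0.0002
```

```bash
python3 st.py; python3 look.py w5 | sed -n '5,14p'
```

```text
7.65 tip [0.5413 0.0498 0.0716] F [ 0.05 -0.3   0.2 ] z [ 0.0056 -0.0015 -1.    ]
1 to stopper dp xy [ 0.2433 -0.8468] 0.1057
2 to stopper dp xy [ 0.0843 -0.5934] 0.0719
3 to stopper dp xy [ 0.0034 -0.3057] 0.0367
4 to stopper dp xy [ 0.004 -0.007] 0.001
5 to stopper dp xy [0.0831 0.2811] 0.0352
6 to stopper dp xy [0.2378 0.5329] 0.07
[392.5  39.1] 2252 [0.6349 0.0048 0.0553] 0.0584
[342.2 120. ] 1980 [0.609  0.0281 0.0556] 0.0585
[317.2 205.4] 1776 [0.5778 0.0435 0.0554] 0.058
[463.7 241. ] 65 [ 0.5504 -0.0163  0.049 ] 0.0504
[452. 264.] 28 [ 0.5408 -0.0103  0.0489] 0.0497
[315.6 280.7] 663 [0.5483 0.0494 0.0613] 0.0749
[[0.6354 0.0042 0.0567 0.6352 0.0043 0.0096]
 [0.609  0.0279 0.0567 0.6089 0.0279 0.0096]
 [0.5773 0.0435 0.0567 0.5773 0.0435 0.0097]
 [0.5478 0.0499 0.0636 0.5432 0.0497 0.0094]]
```

Stoppers 1 to 3 read 56.7 mm and haven't moved sideways. Press stopper 4.

>>> apply_moves(dp=[[0.002,0.003,0.03],[0,0.003,0.025],[0,0,0.025],[0,0,0.02],[0,0,0.015]], twist=[[-0.002,0,0],[0,0,0],[0,0,0],[0,0,0],[0,0,0]], jaw=[255,255,255,255,255])

```text
clock: 8.2
tcp_pos: [0.543, 0.0491, 0.2304]
orientation: [-2.014, 2.408, -0.004]
contact_force: [-1.7, 0.3, 4.8]
grip_width: 0.0004
```

```bash
python3 st.py|head -6
```

```text
8.2 tip [0.5437 0.049  0.0574] F [-1.68  0.32  4.82] z [ 3.7e-03 -5.0e-04 -1.0e+00]
1 to stopper dp xy [ 0.2383 -0.8264] 0.1032
2 to stopper dp xy [ 0.0798 -0.5727] 0.0694
3 to stopper dp xy [-0.0005 -0.2848] 0.0342
4 to stopper dp xy [0.0006 0.0139] 0.0017
5 to stopper dp xy [0.0803 0.3018] 0.0375
```

>>> apply_moves(dp=[[0,0,0.014],[0,0,0.012]], twist=[[0,0,0],[0,0,0]], jaw=[255,255])

```text
clock: 8.4
tcp_pos: [0.5433, 0.0492, 0.2292]
orientation: [-2.014, 2.409, -0.005]
contact_force: [-10.9, -1.8, 31.4]
grip_width: 0.0002
```

```bash
python3 st.py|head -6
```

```text
8.4 tip [0.5438 0.049  0.0562] F [-10.91  -1.83  31.36] z [ 0.0031 -0.0012 -1.    ]
1 to stopper dp xy [ 0.2387 -0.8251] 0.1031
2 to stopper dp xy [ 0.0803 -0.5714] 0.0692
3 to stopper dp xy [ 0.     -0.2835] 0.034
4 to stopper dp xy [0.0013 0.0152] 0.0018
5 to stopper dp xy [0.081  0.3031] 0.0377
```

Stopper 4 is home, but at 31 N, so I'll press softer on the rest. On to stopper 5.

>>> apply_moves(dp=[[0,0,-0.07],[0,0,-0.05],[0.04,0.155,0],[0.04,0.155,0],[0,0.005,0]], twist=[[-0.002,0,0],[0,0,0],[0,0,0],[0,0,0],[0,0,0]], jaw=[255,255,255,255,255])

```text
clock: 8.9
tcp_pos: [0.5052, 0.046, 0.2446]
orientation: [-2.012, 2.409, -0.004]
contact_force: [-0.3, 0.4, -0.3]
grip_width: -0.0005
```

```bash
python3 st.py; python3 look.py w6 | sed -n '5,14p'
```

```text
8.9 tip [0.5058 0.046  0.0716] F [-0.25  0.44 -0.33] z [ 0.0038 -0.     -1.    ]
1 to stopper dp xy [ 0.1571 -1.1325] 0.1372
2 to stopper dp xy [-0.0012 -0.8786] 0.1054
3 to stopper dp xy [-0.0812 -0.5906] 0.0715
4 to stopper dp xy [-0.0797 -0.292 ] 0.0363
5 to stopper dp xy [ 0.0002 -0.0041] 0.0005
6 to stopper dp xy [0.1557 0.2472] 0.0351
[316.4  27.9] 2285 [0.6079 0.028  0.0554] 0.059
[291.7 120.6] 1975 [0.5767 0.0433 0.0556] 0.0581
[440.8 165.4] 20 [ 0.5488 -0.0135  0.0488] 0.0499
[435.2 190.1] 18 [ 0.539 -0.01   0.049] 0.0508
[292.9 209.3] 1765 [0.5425 0.0495 0.0553] 0.0581
[314.6 280.4] 679 [0.5125 0.0461 0.0597] 0.075
[373.9 341.7] 26 [0.4786 0.0257 0.0573] 0.06
[[0.6086 0.0279 0.0568 0.6084 0.0278 0.0096]
 [0.5767 0.0436 0.0568 0.5764 0.0437 0.0094]
 [0.542  0.0499 0.0567 0.5418 0.05   0.0096]
```

>>> apply_moves(dp=[[0,0.004,0.03],[0,0.003,0.025],[0,0,0.025],[0,0,0.02],[0,0,0.015]], twist=[[-0.002,0,0],[0,0,0],[0,0,0],[0,0,0],[0,0,0]], jaw=[255,255,255,255,255])

```text
clock: 9.45
tcp_pos: [0.5082, 0.0465, 0.2303]
orientation: [-2.011, 2.409, -0.001]
contact_force: [-2.1, -0.5, 3.8]
grip_width: -0.0001
```

```bash
python3 st.py
```

```text
9.45 tip [0.5087 0.0468 0.0573] F [-2.15 -0.53  3.78] z [ 0.0029  0.0017 -1.    ]
1 to stopper dp xy [ 0.1671 -1.1106] 0.1348
2 to stopper dp xy [ 0.0091 -0.8566] 0.1028
3 to stopper dp xy [-0.0708 -0.5686] 0.0688
4 to stopper dp xy [-0.0691 -0.2699] 0.0334
5 to stopper dp xy [0.0111 0.0179] 0.0025
6 to stopper dp xy [0.1668 0.2691] 0.038
```

>>> apply_moves(dp=[[0,0,0.013],[0,0,0.009]], twist=[[0,0,0],[0,0,0]], jaw=[255,255])

```text
clock: 9.65
tcp_pos: [0.5084, 0.0467, 0.2292]
orientation: [-2.012, 2.41, -0.001]
contact_force: [-7.4, -1.5, 25.3]
grip_width: 0.0003
```

```bash
python3 st.py
```

```text
9.65 tip [0.5088 0.0469 0.0562] F [-7.42 -1.51 25.33] z [ 2.2e-03  8.0e-04 -1.0e+00]
1 to stopper dp xy [ 0.1675 -1.1095] 0.1346
2 to stopper dp xy [ 0.0096 -0.8555] 0.1027
3 to stopper dp xy [-0.0702 -0.5674] 0.0686
4 to stopper dp xy [-0.0685 -0.2688] 0.0333
5 to stopper dp xy [0.0117 0.019 ] 0.0027
6 to stopper dp xy [0.1675 0.2702] 0.0381
```

Stopper 5 is home. On to stopper 6.

>>> apply_moves(dp=[[0,0,-0.07],[0,0,-0.05],[0.085,0.138,0],[0.085,0.138,0],[0,0.005,0]], twist=[[-0.001,0,0],[0,0,0],[0,0,0],[0,0,0],[0,0,0]], jaw=[255,255,255,255,255])

```text
clock: 10.15
tcp_pos: [0.4722, 0.0328, 0.2448]
orientation: [-2.011, 2.408, -0.001]
contact_force: [-0.2, -0.7, -0.2]
grip_width: -0.0
```

```bash
python3 st.py; python3 look.py w7 | sed -n '5,20p'
```

```text
10.15 tip [0.4729 0.0332 0.0718] F [-0.2  -0.66 -0.24] z [ 0.0043  0.0024 -1.    ]
1 to stopper dp xy [ 0.0025 -1.3833] 0.166
2 to stopper dp xy [-0.1556 -1.1293] 0.1368
3 to stopper dp xy [-0.2355 -0.8413] 0.1048
4 to stopper dp xy [-0.2339 -0.5427] 0.0709
5 to stopper dp xy [-0.1538 -0.2548] 0.0357
6 to stopper dp xy [ 0.0019 -0.0036] 0.0005
[242.9  40.7] 2241 [0.5758 0.0429 0.0553] 0.0583
[394.1 102.4] 16 [ 0.5439 -0.0106  0.049 ] 0.0505
[246.2 135.5] 1926 [0.5415 0.049  0.0554] 0.0584
[272.6 219.5] 1753 [0.5069 0.0457 0.0553] 0.0582
[316.3 281.2] 609 [0.4793 0.0326 0.0605] 0.0749
[[0.5764 0.0433 0.0567 0.5764 0.0432 0.0095]
 [0.5416 0.0496 0.0567 0.5415 0.0498 0.0094]
 [0.5064 0.0462 0.0567 0.5062 0.0461 0.0097]
 [0.4789 0.0331 0.0628 0.4751 0.0329 0.0096]]
fit [0.561  0.0481 1.4022] 
 [[ 0.0021  0.0005]
 [ 0.0015  0.0003]
 [ 0.0011 -0.0002]
 [-0.0047 -0.0006]]
[[0.6378 0.0047]
 [0.6109 0.0284]
```

View pics/w7.png

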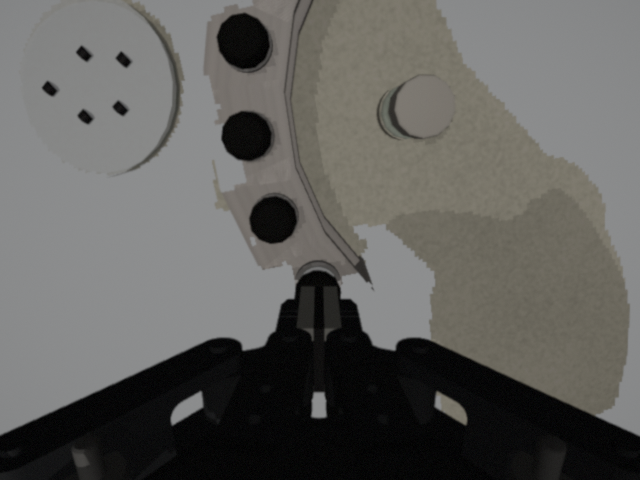

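The picture shows stoppers 3, 4 and 5 flush at (243,41), (246,135) and (273,219). Stopper 6 is under the tips at (318,280). The dish (100,88) and jar (420,107) are undisturbed.

>>> apply_moves(dp=[[0,0.004,0.03],[0,0.003,0.025],[0,0,0.025],[0,0,0.02],[0,0,0.015]], twist=[[-0.002,0,0],[0,0,0],[0,0,0],[0,0,0],[0,0,0]], jaw=[255,255,255,255,255])

```text
clock: 10.7
tcp_pos: [0.4751, 0.0346, 0.2306]
orientation: [-2.011, 2.406, 0.002]
contact_force: [-1.0, -1.1, 4.0]
grip_width: -0.0002
```

```bash
python3 st.py
```

```text
10.7 tip [0.4757 0.0354 0.0576] F [-1.01 -1.08  3.99] z [ 0.0033  0.0044 -1.    ]
1 to stopper dp xy [ 0.0259 -1.3635] 0.1637
2 to stopper dp xy [-0.1324 -1.1098] 0.1341
3 to stopper dp xy [-0.2126 -0.8218] 0.1019
4 to stopper dp xy [-0.2113 -0.5231] 0.0677
5 to stopper dp xy [-0.1314 -0.2352] 0.0323
6 to stopper dp xy [0.024  0.0162] 0.0035
```

>>> apply_moves(dp=[[0,0,0.014],[0,0,0.009]], twist=[[0,0,0],[0,0,0]], jaw=[255,255])

```text
clock: 10.9
tcp_pos: [0.4754, 0.0347, 0.2291]
orientation: [-2.012, 2.407, 0.002]
contact_force: [-9.0, -2.6, 31.7]
grip_width: -0.0001
```

```bash
python3 st.py|head -1
```

```text
10.9 tip [0.4759 0.0354 0.0561] F [-8.95 -2.63 31.73] z [ 0.0026  0.0035 -1.    ]
```

Stopper 6 is home. I'll draw straight up, then back away from the plain end to check all six.

>>> apply_moves(dp=[[0,0,-0.1],[0,0,-0.25],[0,0,-0.3],[0,0,-0.3],[0,0,-0.3],[0,0,0],[0,0,0],[0,0,0]], twist=[[0,0,0],[0,0,0],[0,0,0],[0,0,0],[0,0,0],[0,0,0],[0,0,0],[0,0,0]], jaw=[255,255,255,255,255,255,255,255])

```text
clock: 11.7
tcp_pos: [0.476, 0.0354, 0.3834]
orientation: [-2.012, 2.403, 0.001]
contact_force: [-1.7, 0.2, -0.4]
grip_width: 0.0001
```

```bash
python3 look.py w8
python3 - <<'E'
from h import *
from bench import r
for n in["scene","side"]:
    f=r.grab_frame(n);cv2.imwrite(f"pics/{n}1.png",f["color"][:,:,::-1]);X=cloud(f)
    print(n);[print(*o) for o in stoppers(f,X,near=(.56,.03),lo=.045,rad=.13)]
    a=np.load(f"pics/{n}0.npz")["color"].astype(int)
    d=(abs(a-f["color"]).max(2)>40).astype(np.uint8);k,l,s,c=cv2.connectedComponentsWithStats(d)
    print([ (c[i].round().tolist(),int(s[i,4])) for i in range(1,k) if s[i,4]>40])
E
```

```text
11.7 [0.47600502 0.03542172 0.38338217] [-2.01190574e+00  2.40298126e+00  1.39612514e-03] [-1.6662914   0.15480823 -0.36203044] 0.0001436019097297282
[[-0.1758 -0.9844  0.0052]
 [-0.9844  0.1758  0.0055]
 [-0.0064 -0.0042 -1.    ]]
[325.5   3.6] 185 [0.6281 0.005  0.0532] 0.0578
[298.6  39.1] 651 [0.608  0.0276 0.0553] 0.0587
[285.5  89.6] 586 [0.5764 0.0431 0.0555] 0.0582
[285.9 140.2] 552 [0.5417 0.0495 0.0556] 0.0585
[299.6 186.2] 523 [0.5068 0.046  0.0553] 0.0582
[324.  225.4] 500 [0.4739 0.0332 0.0552] 0.0583
[[0.6285 0.0049 0.0558 0.6303 0.0044 0.0077]
 [0.6086 0.0278 0.0568 0.6083 0.0278 0.0095]
 [0.5765 0.0433 0.0568 0.5766 0.0436 0.0094]
 [0.5415 0.05   0.0568 0.5415 0.0501 0.0093]
 [0.5065 0.0464 0.0567 0.5062 0.0464 0.0093]
 [0.4731 0.0333 0.0567 0.4726 0.0332 0.0092]]
fit [0.5584 0.0481 1.3847] 
 [[ 0.0059 -0.0015]
 [-0.0007 -0.0002]
 [-0.0007  0.0002]
 [-0.001   0.0002]
 [-0.0017  0.0006]
 [-0.0018  0.0007]]
[[0.6344 0.0034]
 [0.6079 0.0275]
 [0.5758 0.0436]
 [0.5405 0.0502]
 [0.5048 0.047 ]
 [0.4713 0.0341]]
tip pts 2520 [-0.0133 -0.0112  0.14  ] [ 0.0142 -0.0053  0.170
[... 554 characters left out ...]
)]
side
[319.3 242.3] 56 [0.6337 0.0075 0.054 ] 0.0593
[321.  252.9] 68 [0.6071 0.0316 0.0536] 0.0599
[327.1 262.7] 63 [0.5752 0.0472 0.0542] 0.059
[337.3 271.7] 70 [0.5403 0.0539 0.054 ] 0.0598
[350.9 278.2] 66 [0.5053 0.0507 0.0545] 0.0585
[367.3 282.3] 67 [0.4718 0.0378 0.0545] 0.0602
[([402.0, 15.0], 1046), ([468.0, 23.0], 2582), ([626.0, 27.0], 1415), ([372.0, 43.0], 243), ([368.0, 67.0], 507), ([348.0, 63.0], 58), ([615.0, 77.0], 762), ([353.0, 109.0], 82), ([372.0, 164.0], 4086), ([633.0, 175.0], 137), ([532.0, 258.0], 7431), ([614.0, 255.0], 2765), ([438.0, 296.0], 6634), ([630.0, 292.0], 126), ([627.0, 317.0], 843), ([629.0, 352.0], 349), ([510.0, 380.0], 84), ([528.0, 402.0], 128)]
```

View pics/w8.png

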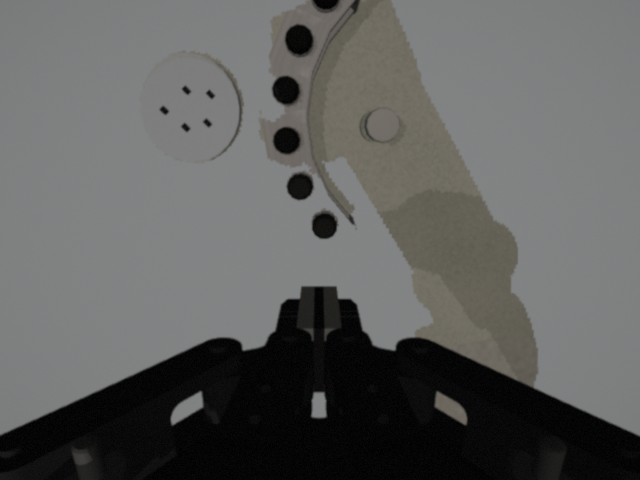

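View pics/side1.png

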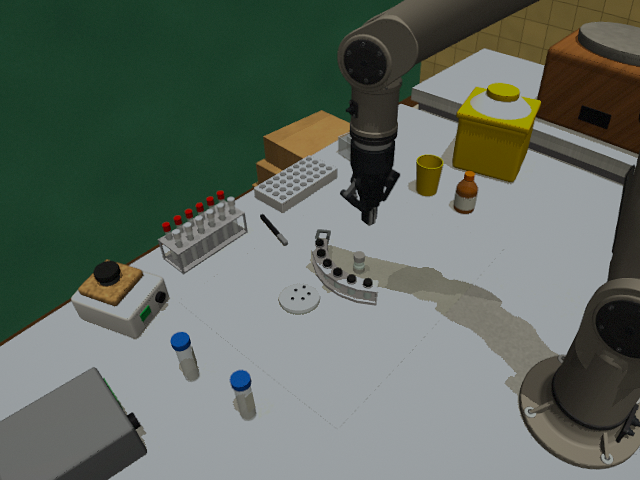

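All six stoppers read home, the tray hasn't moved, the bystanders are where they were, and the gripper is clear. Handing in.

```bash
python3 -c "
from bench import r
print(r.hand_in())"
```

```text
the job is handed in; nothing more can be done
None
```

I pressed all six stoppers home in order, from the loop end to the plain end, in one pass with the fingers shut. I then drew straight up and handed in at about 12 s. The hand-in gives no verdict, so the figures below are from my own checks.

- **Pressing:** the fingertips stayed about 1–4 mm from each stopper centre while pressing and rose only about 15 mm between stoppers. The upward force read 4–5 N while a stopper was sliding and 20–32 N at the hard stop. Stoppers 4 and 6 were the firmest at 31–32 N, firmer than I intended but under the 40 N limit. I read the force only at the end of each move, so short peaks in between were not seen.
- **Stoppers:** the last wrist view measured stoppers 2–6 at about 56.7 mm, against 56 mm nominal when home. Stopper 1 was cut off by the picture edge in that view and gave 55.8 mm with a shifted centre. It had measured 56.7 mm in earlier views, and the scene and side cameras also showed it down.
- **Tray:** stopper positions agreed to within about 1 mm before and after, so the tray did not shift noticeably.
- **Surroundings:** I saw nothing else moved in the final wrist and side views. The large before-and-after picture differences looked like the arm and its shadow.
- **Clearance:** the fingertips ended about 15 cm above the stoppers, touching nothing.

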